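# Show a manifold block's three ported sides to the inspection camera

## Task

Pick up the aluminium manifold block and show its three ported sides to the lens of the inspection camera, one after the other: first the side with the one large port, then the side with two ports, then the side with three small ports. Hold each side still for a second, square to the line of sight and centred on it, 15 cm from the lens, without touching the camera; then set the block down upright in the shallow dark steel tray, without dropping it, and let go. Leave the other things on the bench as they are.

Things in the scene. Friction and masses are not known exactly. Their poses are not given: they have to be found in the camera images.
- block: Aluminium manifold block, 44 x 44 mm, 110 mm tall, 0.3 to 0.6 kg, loose, upright. Origin: centre of the underside of the 44 x 44 section; z up. A mounting foot 12 mm thick projects 20 mm from the bottom of its plain side (-x), which faces the robot within 30 degrees at the start. Seen from above, clockwise from the foot: the side with one port (+y), two (+x), three (-y).
- block_center (a point): Centre of the 44 x 44 x 110 mm block, 55 mm above its underside. Axes as the block's. All four upright faces are flat and may be gripped; the ports are flush dark circles between 14 and 75 mm up.
- side1 (a point): Middle of the block's side with one large port (on +y of the block, 22 mm from its axis, 55 mm up). z points straight out of that side.
- side2 (a point): Middle of the block's side with two ports (on +x of the block, 22 mm from its axis, 55 mm up). z points straight out of that side.
- side3 (a point): Middle of the block's side with three small ports (on -y of the block, 22 mm from its axis, 55 mm up). z points straight out of that side.
- camera_stand: The inspection camera's stand, fixed to the bench: a dark round base 120 mm across, a steel post 20 mm thick and a fork that holds the grey camera head 340 mm above the bench. Origin: centre of the underside of the base; the camera looks to -x of the stand, roughly toward the robot.
- lens (a point): Centre of the front of the lens, in the middle of a white-faced ring light 68 mm across, at the front of the camera head (head 50 x 50 x 72 mm, lens front 90 mm ahead of the hinge). z is the line of sight, out of the lens; it looks toward the robot and down at the angle of joint camera_head.
- camera_head (a joint): Tilt of the camera head on its stiff hinge, rad: 0 looks level, growing as it looks down; 0.45 to 0.7 at the start. Leave it as it is.
- tray: The tray: a shallow open tray of dark sheet steel, outside 105 (x) x 140 (y) x 13 mm high, wall and floor 3 mm, fixed to the bench. Origin: centre of its underside. The tray and the block stand one at the right of the bench, one left of the middle (either way round), where a stack of tool cases 250 mm high rises close behind: front at x = 0.53, from y = -0.12 to 0.32.
- tape_measure: Bystander: yellow and black tape measure, 37 x 75 x 62 mm, loose. Origin: centre of its underside.
- grease_tub: Bystander: black tub with a red lid, 81 mm across, 72 mm high, loose. Origin: centre of its underside.
- mug: Bystander: mug 92 x 127 x 95 mm with a handle, loose. Origin: centre of its underside.
- wheel_nut: Bystander: steel flanged wheel nut 42 mm across, 22 mm high, loose, lying on its flange. Origin: centre of its underside.

How it is judged:
By the outcome, as a careful person would: the job done as asked, in the order asked, and still so for the second after the job is handed in, with the robot touching nothing.
It also fails if it takes over 64 s, if anything falls off the work surface, if the arm or the gripper's body presses on something with over 40 N, if the wrist force passes 120 N, or if a joint passes its speed limit or range.

## Robot

A 6-joint arm with a two-finger parallel gripper is mounted at the origin on a cart in front of the work surface, level with it; the furniture and walls round the work are solid. World frame = base frame: x ahead of the robot, y to its left, z up, the work surface at z = 0. Lengths are in mm, angles in rad, forces in N, time in s.
With the tool pointing down it reaches from about 150 to 775 mm from the base axis. Payload 6.1 kg.
Tool frame: the origin (TCP) lies midway between the tips of the shut fingers; the grasp point (between the pads) lies 19 mm behind it (arm.pinch_z is the distance from the TCP to the grasp point, in mm); z points along the fingers, y is the line along which they close (so a half turn about z gives the same grasp; the last joint's range is limited). The gripper opens to 85 mm and grips with 20 to 120 N. Pads are 22 mm wide; open, the fingers measure 114 mm over their backs; the gripper's body (76 mm by 85 mm) begins 54 mm behind the grasp point. The pads swing forward as they close: fully open they stand 13 mm farther back than shut.
Start: joints at [1.212, 0.126, -0.04, 1.405, 0, 1.571], TCP at [184.347, 491.553, 231.295] pointing down, gripper open.
Joint ranges: [-2.72, 2.72], [-0.95, 1.95], [-1.27, 1.35], [-1.78, 2.02], [-1.46, 1.47], [-3.14, 3.14]. Speed limits (rad/s): [2.39, 2.39, 3.01, 3.14, 3.14, 3.14].

## Interface

Orientations are given as a rotation vector (axis times angle).
In Python, from station import sensors, vision, ticket, arm gives the robot as it stands.
- The arm moves only by the tool step_arm, never from a script. Its argument "targets" is one flat list of numbers, 7 for each row, row after row: the shift along the tool's x, y, z normalised to -1 to 1, where 1 is 2 cm, then the turn, a rotation vector about the tool's x, y, z normalised to -1 to 1, where 1 is 0.1 rad, then the finger opening in mm, from 0 to 85.4. In form: [dx, dy, dz, rx, ry, rz, gripper, dx, dy, dz, rx, ry, rz, gripper, ...]. A call has 1 to 10 rows; each row shifts and turns the commanded pose from where the row before left it, along the tool's axes as they then stand; what a row does not reach is not made up. A row lasts 1/8 s, in which the tool goes at most 62.5 mm and 10.7 degrees, less where a joint would pass 70% of its speed; a pose out of reach is approached as far as the arm can. A call with a number of a shift or a turn outside -1 to 1 is refused whole. A call with a gripper value outside its range is refused whole. The fingers move at their own pace and stop on an object; "grip_force" is the grip in N (left out, the last holds). Time passes only in rows, so rows that do not move let the fingers close. It gives the time, the measured TCP pose, the force, the opening and the grip force at its end, in the units of the state.
- sensors.read_state(): the state, without advancing time (a new reading comes with each control period).
- vision.grab_frame(name): name is "scene" or "top"; returns a dict with "image" (384x512x3 uint8, blue, green, red), "range_z" (384x512 float32, mm along the optical axis (not along the pixel's ray), 0 where there is no reading), "fx", "fy", "cx", "cy" (pixels), "k1" (the pictures are not rectified: a ray, as slopes to the right and down, at radius r is drawn at 1 + k1 r^2 times it, then the intrinsics apply), "rvec" (rotation vector, rad) and "tvec" (3), from world to camera coordinates, as OpenCV has them. Camera axes: x right, y down, z forward; pixel columns grow to the right and rows downward; lengths in mm; the calibration is good to about 2 mm. A picture is of the moment at which its call begins.
- ticket.job_done(): hands the job in; it is judged then, once.
The state is a dict: "clock": time; "q": joint angles; "joint_velocities": joint speeds; "effort": joint torques, N m; "ee_pos": TCP position; "eef_rot": TCP orientation; "wrist_force": force on the tool from outside, world axes, zero at the start; "wrist_torque": the same for the moment, N m; "grip_width": finger opening in mm; "grasp_force": force on a finger pad.
Only numpy, scipy, OpenCV 4.12 (cv2) and the standard library are available. Lean on these libraries where they do the work, as an engineer would, in place of code of your own. Each camera call takes 0.05 s, during which the arm holds its last target. There are 200 camera calls.

## Working session

There is one attempt and no reset: what is moved stays moved. The work goes in short steps, Python scripts to look and compute and a tool call to move; the robot and the scene stay as the last step left them, time stands still between calls to the robot, and variables do not carry over. Pictures are saved under pics/ and viewed, at most 10 in all, crops included, and the job is handed in when it is done.

Besides the shell and the picture viewer there is one more tool, called after "Request:" in YAML: its name, and indented under it one key for each argument. step_arm: Moves the arm, as the interface text tells. Scaled input: -1 to 1 covers 2 cm each way for a shift and 0.1 rad each way for a turn. Its arguments: {"type":"object","properties":{"targets":{"type":"array"},"grip_force":{"type":"number"}},"required":["targets"]}

```bash
ls; mkdir -p pics
python3 - <<'E'
from station import sensors, vision, ticket, arm
import cv2, numpy as np
print(sensors.read_state()); print([a for a in dir(arm) if a[0]!='_'])
for n in("scene","top"):
    f=vision.grab_frame(n); np.save(f'pics/{n}0.npy',f,allow_pickle=True); cv2.imwrite(f'pics/{n}0.png',f['image'])
    R=cv2.Rodrigues(np.array(f['rvec'],float))[0]; print(n,{k:f[k] for k in('fx','fy','cx','cy','k1')},(-R.T@np.array(f['tvec'],float).ravel()),R[2])
E
```

```text
pics
{'clock': 0.0, 'q': array([ 1.21197959e+00,  1.26367320e-01, -4.06240783e-02,  1.40538791e+00,
       -1.36747914e-05,  1.57080390e+00]), 'joint_velocities': array([-2.81450289e-04, -7.57931249e-04,  5.72172700e-04, -5.06561533e-04,
        4.14539443e-05, -1.62689811e-03]), 'effort': array([ 2.77203371e-04, -4.35911322e+01,  3.52925742e+01,  1.73140905e-02,
        8.29205419e-05,  1.82873492e-05]), 'ee_pos': array([184.22191377, 491.17810662, 230.52775923]), 'eef_rot': array([-5.60572770e-01, -3.09090057e+00,  2.45025411e-03]), 'wrist_force': array([-0.35702604,  1.26723847, -0.40130584]), 'wrist_torque': array([-0.02582494,  0.03623788,  0.06196669]), 'grasp_force': 0.0, 'grip_width': 85.47720019373736}
['Unreachable', 'pinch_z']
scene {'fx': 353.8614772440653, 'fy': 353.8614772440653, 'cx': 260.5801504798449, 'cy': 190.2362996814747, 'k1': -0.06783701878651932} [ 136.89556639 -527.16218457  943.65935593] [ 0.46834181  0.47694162 -0.74376249]
top {'fx': 370.08508904263823, 'fy': 370.08508904263823, 'cx': 254.01396469272368, 'cy': 199.88214490874364, 'k1': 0.02191899534943317} [ 463.15509094  -78.05781636 1374.67478704] [ 1.05841309e-01 -4.57458424e-04 -9.94382928e-01]
```

```bash
cd pics; python3 -c "
import cv2
for n in('scene','top'): cv2.imwrite(n+'0b.png',cv2.resize(cv2.imread(n+'0.png'),(800,600),interpolation=cv2.INTER_CUBIC))"
```

```text
(no output)
```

View pics/scene0b.png

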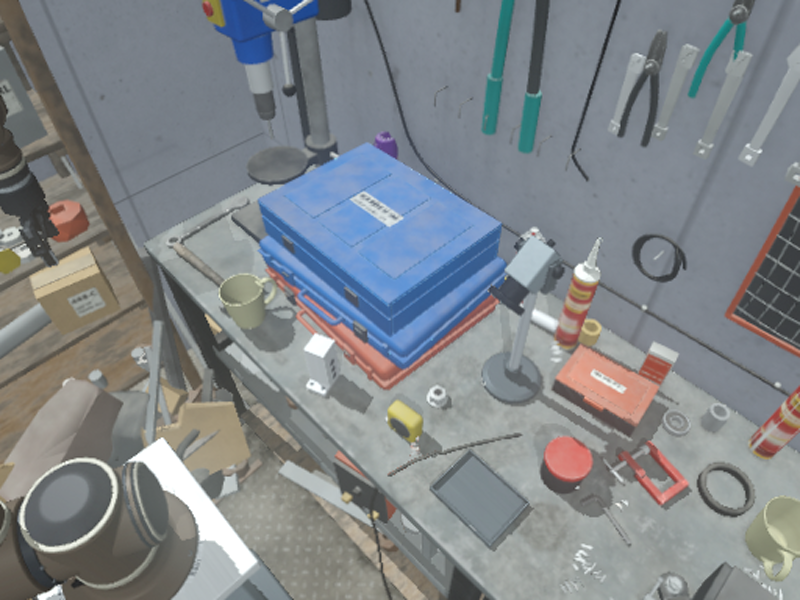

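View pics/top0b.png

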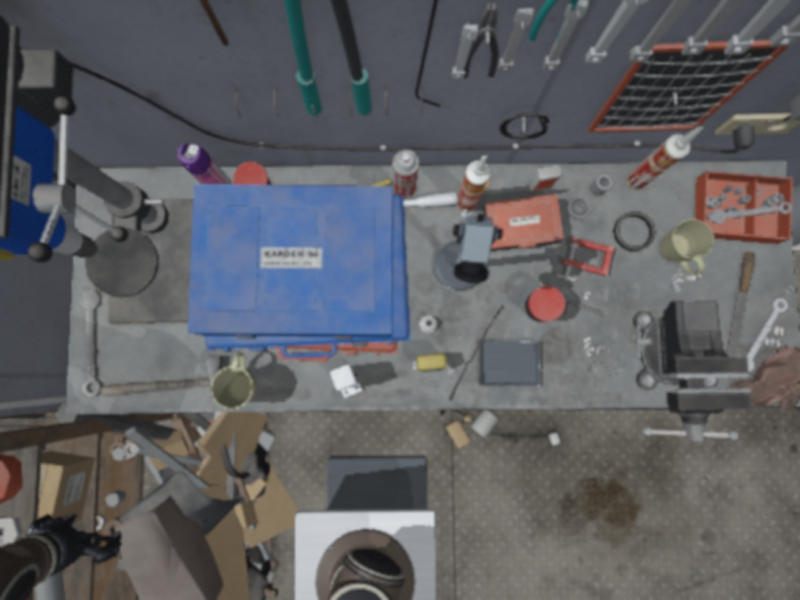

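The scene view shows the block at (320,362) with its foot toward the robot, the tray at (480,497), and the camera stand base at (511,377) with its head at (525,270). In the top view they are at (345,380), (512,362) and (462,262), with the head at (472,250). Next I'll measure them.

```bash
cat > h.py <<'E'
import numpy as np, cv2
from station import sensors, vision
def cam(f):
    R=cv2.Rodrigues(np.array(f['rvec'],float))[0]; t=np.array(f['tvec'],float).ravel()
    K=np.array([[f['fx'],0,f['cx']],[0,f['fy'],f['cy']],[0,0,1.]]); return R,t,K,np.array([f['k1'],0,0,0])
def cloud(f):
    R,t,K,d=cam(f); h,w=f['range_z'].shape
    uv=np.stack(np.meshgrid(np.arange(w),np.arange(h)),-1).reshape(-1,1,2).astype(float)
    n=cv2.undistortPoints(uv,K,d)[:,0]; z=f['range_z'].reshape(-1,1)
    P=(np.hstack([n,np.ones((len(n),1))])*z-t)@R; P[z[:,0]==0]=np.nan
    return P.reshape(h,w,3)
def onplane(f,uv,z):
    R,t,K,d=cam(f); n=cv2.undistortPoints(np.array(uv,float).reshape(-1,1,2),K,d)[:,0]
    r=np.hstack([n,np.ones((len(n),1))])@R; c=-R.T@t; return c+r*((z-c[2])/r[:,2])[:,None]
def project(f,P):
    R,t,K,d=cam(f); return cv2.projectPoints(np.array(P,float).reshape(-1,3),R,t,K,d)[0][:,0]
E
python3 - <<'E'
from h import *
for n in('scene','top'):
    f=np.load(f'pics/{n}0.npy',allow_pickle=True).item(); P=cloud(f); x,y,z=P[...,0],P[...,1],P[...,2]
    print(n,'bench z',np.nanmedian(z[(abs(x-400)<30)&(abs(y+150)<150)]))
    def rect(m,l):
        q=P[m]; 
        if len(q)<4: print(l,len(q));return
        r=cv2.minAreaRect(q[:,:2].astype(np.float32)); print(l,len(q),np.round(q.mean(0),1),'rect',np.round(r[0],1),np.round(r[1],1),round(r[2],1),'z',np.round(np.percentile(z[m],[5,50,95]),1))
    reg=(x>300)&(x<520)&(y>30)&(y<180)
    rect(reg&(z>103)&(z<118),'blocktop'); rect(reg&(z>7)&(z<18),'foot'); rect(reg&(z>25)&(z<100),'sides')
    rect((x>380)&(x<800)&(y>-360)&(y<-120)&(z>270)&(z<420),'head')
    rect((x>300)&(x<600)&(y>-400)&(y<-160)&(z>9)&(z<17),'trayrim')
    rect((x>430)&(x<620)&(y>-250)&(y<-120)&(z>5)&(z<30),'base')
    rect((x>300)&(x<600)&(y>-160)&(y<20)&(z>40)&(z<75),'tape')
    rect((x>480)&(x<900)&(y>-120)&(y<350)&(z>200)&(z<270),'cases')
E
```

```text
scene bench z -3.5706920461517604
blocktop 260 [480.3  74.9 111.6] rect [498.5  88.7] [162.   75.6] 57.2 z [106.9 110.9 117.1]
foot 47 [431.4  39.8  12.1] rect [464.1  42.1] [24.5 98.5] 88.8 z [ 9.2 11.5 16.4]
sides 168 [467.3  72.6  51.8] rect [474.8 103.6] [ 89.5 147.1] 0.0 z [28.8 46.3 91.8]
head 1325 [ 689.3 -233.9  334.4] rect [ 689.6 -231.6] [114.   91.9] 5.9 z [299.3 337.3 368. ]
trayrim 245 [ 484.5 -290.4   12.8] rect [ 506.4 -280.9] [171.1 235.2] 1.2 z [ 9.7 12.5 16.2]
base 285 [ 512.3 -182.3   18.9] rect [ 524.7 -192. ] [116.4 185.8] 86.4 z [ 6.1 20.1 28.6]
tape 520 [509.1 -61.5  62. ] rect [505.3 -65.1] [ 97.1 186.6] 9.4 z [44.6 62.  74.1]
cases 9673 [672.3  95.8 244. ] rect [717.5 138.6] [425.6 357.5] 89.2 z [213.9 247.7 251. ]
top bench z -1.1478947161258937
blocktop 251 [482.3  78.4 111.2] rect [498.5  90.3] [160.8  74.1] 57.0 z [105.6 110.8 116.9]
foot 35 [427.3  44.   11.5] rect [424.7  75.9] [24.  88.3] 4.1 z [ 8.3 11.6 14.6]
sides 69 [502.1 107.3  34.9] rect [470.1 101.7] [ 83.  147.6] 6.5 z [26.7 32.1 53.5]
head 939 [ 693.  -222.7  336.4] rect [ 692.3 -224.7] [ 90.  119.7] 84.1 z [296.  342.8 368.1]
trayrim 113 [ 481.8 -300.2   11.9] rect [ 507.2 -283. ] [170.4 233.4] 2.1 z [ 9.3 11.8 15.5]
base 167 [ 526.4 -182.1   16.5] rect [ 521.  -182.1] [185.9 126.7] 4.0 z [ 5.4 19.3 26.2]
tape 228 [507.2 -83.4  62.4] rect [500.7 -66.1] [ 83.7 187.4] 9.6 z [48.2 61.7 73.6]
cases 12438 [691.4 129.2 246.5] rect [717.6 140.1] [424.8 354.2] 88.6 z [242.4 246.8 250.9]
```

```bash
cd pics; python3 -c "
import cv2
a=cv2.imread('scene0.png');b=cv2.imread('top0.png')
c=[a[205:265,180:240],a[145:275,300:360],b[135:190,270:325],b[225:260,205:240]]
import numpy as np
c=[cv2.resize(i,None,fx=s,fy=s,interpolation=cv2.INTER_CUBIC) for i,s in zip(c,(4.5,4.5,5,6))]
o=np.zeros((600,800,3),np.uint8);X=0
o[:270,:270]=c[0];o[:585,270:540]=c[1][:600];o[:275,:][:,540:800]=c[2][:,:260];o[300:510,0:210]=c[3]
cv2.imwrite('crop1.png',o)"
```

```text
(no output)
```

View pics/crop1.png

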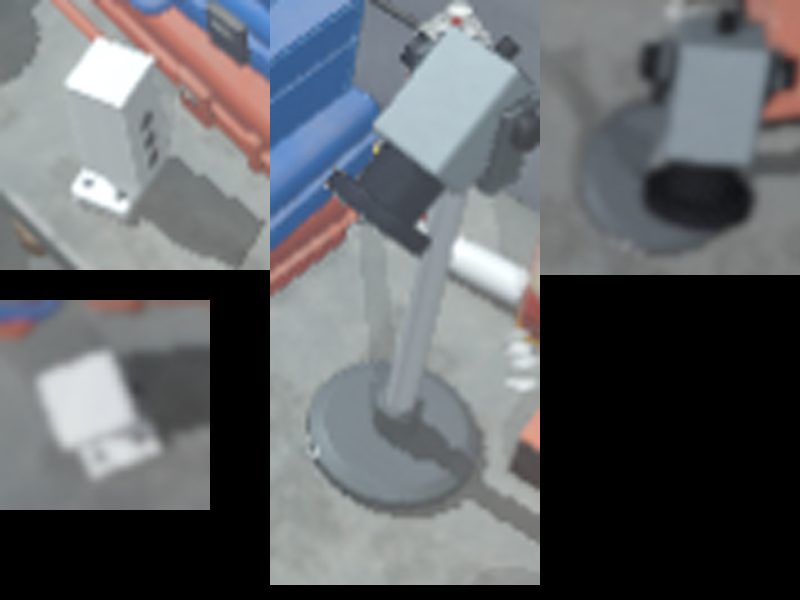

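Run:
```python
from h import *
for n in('scene','top'):
    f=np.load(f'pics/{n}0.npy',allow_pickle=True).item(); P=cloud(f); im=f['image'].astype(int); g=im.mean(2); hsv=cv2.cvtColor(f['image'],cv2.COLOR_BGR2HSV)
    r=np.s_[205:265,180:240] if n=='scene' else np.s_[225:260,205:240]
    q=P[r]; m=np.isfinite(q[...,2])&(abs(q[...,2]-111)<5)&(q[...,0]<520)&(g[r]>170)
    m2=(g[r]>185)
    for l,mm,h in(('top bright',m2,110),('depth',m,110)):
        cs,_=cv2.findContours(mm.astype(np.uint8),cv2.RETR_EXTERNAL,cv2.CHAIN_APPROX_NONE)
        for c in cs:
            if cv2.contourArea(c)<12: continue
            uv=c[:,0]+[r[1].start,r[0].start]
            for hh in (110,12):
                w=onplane(f,uv,hh)[:,:2].astype(np.float32); b=cv2.minAreaRect(w); print(n,l,cv2.contourArea(c),'z',hh,np.round(b[0],1),np.round(b[1],1),round(b[2],1))
    # base
    c=(327,241) if n=='scene' else (292,168)
    print('at base px',P[c[1],c[0]], 'img',im[c[1],c[0]])
    B=(np.nan_to_num(P[...,2],nan=-99)>4)&(P[...,2]<25)&(np.hypot(P[...,0]-P[c[1],c[0],0],P[...,1]-P[c[1],c[0],1])<110)
    w=P[B]; e=cv2.minEnclosingCircle(w[:,:2].astype(np.float32)); print('base',e,np.percentile(w[:,2],[10,50,90]))
    # head grey plane
    r=np.s_[145:200,300:360] if n=='scene' else np.s_[135:190,270:325]
    H=np.isfinite(P[r][...,2])&(P[r][...,2]>290)&(P[r][...,2]<420)
    G=H&(g[r]>110)&(hsv[r][...,1]<60); D=H&(g[r]<60)
    w=P[r][G]; 
    for _ in range(4):
        cen=np.median(w,0) if _==0 else w.mean(0); u,s,vt=np.linalg.svd(w-cen); nn=vt[2]*np.sign(vt[2][2]); d=abs((w-cen)@nn); w=w[d<max(3,np.percentile(d,85) if _<2 else 4)]
    print('head plane',len(w),w.mean(0),nn,'tilt',np.arctan2(np.hypot(*nn[:2]),nn[2]),'dir',np.arctan2(-nn[1],-nn[0]),d.std())
    print('black',D.sum(),P[r][D].mean(0),np.percentile(P[r][D],[2,98],axis=0).round(0).tolist())
    # tray
    c=(307,318) if n=='scene' else (327,232)
    print('tray px',P[c[1],c[0]],im[c[1],c[0]])
```

```text
scene top bright 61.0 z 110 [398.3 -28.2] [20.6 41.3] 21.2
scene top bright 61.0 z 12 [429.1  30.5] [23.1 46.1] 21.2
scene top bright 174.0 z 110 [458.8  42.8] [46.9 46.2] 20.1
scene top bright 174.0 z 12 [496.6 109.8] [52.5 51.7] 20.1
scene depth 158.5 z 110 [457.2  40. ] [45.3 43.5] 21.1
scene depth 158.5 z 12 [494.9 106.7] [50.7 48.6] 21.1
at base px [ 707.02320089 -236.04064717   31.67941193] img [98 96 90]
base ((707.6560668945312, -243.86007690429688), 106.97535705566406) [ 8.01906474 16.9335622  20.29538589]
head plane 512 [ 695.67568701 -225.74140436  350.22096149] [-0.63207945  0.01861428  0.77467999] tilt 0.6845874546186543 dir -0.029440758344923997 0.9821704243328967<stdin>:27: RuntimeWarning: Mean of empty slice.
  ret = um.true_divide(
Traceback (most recent call last):
IndexError: index -1 is out of bounds for axis 0 with size 0
```

Run:
```python
from h import *
for n in('scene','top'):
    f=np.load(f'pics/{n}0.npy',allow_pickle=True).item(); P=cloud(f); g=f['image'].mean(2); hsv=cv2.cvtColor(f['image'],cv2.COLOR_BGR2HSV)
    r=np.s_[145:200,300:360] if n=='scene' else np.s_[135:190,270:325]
    p=P[r];H=np.isfinite(p[...,2])&(p[...,2]>280)&(p[...,2]<420)
    G=H&(g[r]>105)&(hsv[r][...,1]<60); w=p[G]
    if 1:
        cen=np.median(w,0)
        for k in range(6):
            _,_,vt=np.linalg.svd(w-cen,full_matrices=False); nn=vt[2]*np.sign(vt[2][2]); d=abs((p[G]-cen)@nn); w=p[G][d<(6 if k<3 else 3)]; cen=w.mean(0)
    print(n,'plane',len(w),'c',cen.round(1),'n',nn.round(4),'tilt',np.arctan2(np.hypot(*nn[:2]),nn[2]))
    # outline of top face
    m=np.zeros(G.shape,np.uint8); m[G]=(abs((p[G]-cen)@nn)<3.5)
    m=cv2.morphologyEx(m,cv2.MORPH_OPEN,np.ones((3,3)))
    t0=np.arctan2(np.hypot(*nn[:2]),nn[2])
    ax=np.array([-nn[2],0,nn[0]]); ax/=np.linalg.norm(ax); ax-=nn*(ax@nn); ax/=np.linalg.norm(ax); ay=np.cross(nn,ax)
    q=(p[m>0]-cen); w2=np.stack([q@ax,q@ay],1).astype(np.float32); b=cv2.minAreaRect(w2); print(' rect in plane (ax fwd-down, ay)',np.round(b,2) if 0 else b); fc=cen+ax*b[0][0]+ay*b[0][1]; print(' face centre',fc.round(1),'ax',ax.round(3),'box centre',(fc-25*nn).round(1))
    D=H&(g[r]<85); w=p[D]; bc=fc-25*nn; q=w-bc
    a=q@ax; print(' black n',D.sum(),'along axis',np.percentile(a,[1,10,50,90,99]).round(1)); 
    k=a>a.max()-14; print(' front part: lateral',np.percentile(q[k]@ay,[1,50,99]).round(1),'normal',np.percentile(q[k]@nn,[1,50,99]).round(1))
    B=(np.nan_to_num(P[...,2],nan=-99)>6)&(P[...,2]<24)&(np.hypot(P[...,0]-707,P[...,1]+236)<75)&(hsv[...,1]<70)
    e=cv2.minEnclosingCircle(P[B][:,:2].astype(np.float32)); print(' base',B.sum(),np.round(e[0],1),round(e[1],1))
    # post
    Q=(P[...,2]>60)&(P[...,2]<250)&(np.hypot(P[...,0]-707,P[...,1]+236)<60); print(' post',Q.sum(),np.nanmedian(P[Q],0).round(1) if Q.any() else '')
    c=(307,318) if n=='scene' else (327,232)
    m=(g<105)&(abs(P[...,0]-P[c[1],c[0],0])<95)&(abs(P[...,1]-P[c[1],c[0],1])<110)
    cs,_=cv2.findContours(m.astype(np.uint8),cv2.RETR_EXTERNAL,cv2.CHAIN_APPROX_NONE); C=max(cs,key=cv2.contourArea); b=cv2.minAreaRect(onplane(f,C[:,0],8)[:,:2].astype(np.float32)); print(' tray',P[c[1],c[0]].round(1),b)
```

```text
scene plane 548 c [ 695.1 -226.7  350.1] n [-0.6269  0.0631  0.7765] tilt 0.6816448906428914
 rect in plane (ax fwd-down, ay) ((-0.6428031921386719, -1.130035400390625), (49.68820571899414, 71.6709976196289), 85.7582015991211)
 face centre [ 695.7 -225.5  350.4] ax [-0.778 -0.    -0.628] box centre [ 711.3 -227.1  331. ]
 black n 348 along axis [-43.5  -9.6  53.4  71.   74.8]
 front part: lateral [-29.7   6.5  27.6] normal [ 3.3 26.2 35.2]
 base 833 [ 706.4 -227.6] 73.2
 post 302 [ 713.8 -233.3  161. ]
 tray [ 488.7 -344.3    3.2] ((494.0313415527344, -279.0058898925781), (32.73705291748047, 100.9054183959961), 72.65328216552734)
top plane 358 c [ 696.1 -224.4  349.6] n [-0.6318  0.0738  0.7716] tilt 0.6894162035394172
 rect in plane (ax fwd-down, ay) ((0.17885971069335938, -0.3078937530517578), (48.78593063354492, 70.72074127197266), 87.4004135131836)
 face centre [ 695.9 -224.1  349.5] ax [-0.774  0.    -0.634] box centre [ 711.7 -225.9  330.2]
 black n 371 along axis [-45.6 -23.4  54.6  69.5  75.4]
 front part: lateral [-36.6   3.6  25.2] normal [-8.7 25.2 37. ]
 base 402 [ 717. -235.] 67.3
 post 12 [ 718.2 -219.3  106.3]
 tray [ 487.3 -346.8    2.3] ((491.85272216796875, -337.26806640625), (184.50567626953125, 145.24441528320312), 72.26344299316406)
```

```bash
cat >> h.py <<'E'
from scipy.spatial.transform import Rotation as Rn
def plan(p,R):
    "shift in the tool axes now (then the turn): units of rows; turn rotvec in tool axes"
    s=sensors.read_state(); R0=Rn.from_rotvec(s['eef_rot']); d=R0.inv().apply(np.array(p)-s['ee_pos'])/20
    w=(R0.inv()*R).as_rotvec()/0.1; print('shift',d.round(2),'rows>=',np.ceil(abs(d).max()),'turn',w.round(2)); return d,w
def tool(z,y):
    z=np.array(z,float)/np.linalg.norm(z); y=np.array(y,float); y-=z*(y@z); y/=np.linalg.norm(y); return Rn.from_matrix(np.stack([np.cross(y,z),y,z],1))
E
python3 - <<'E'
from h import *
f=np.load('pics/top0.npy',allow_pickle=True).item(); P=cloud(f); g=f['image'].mean(2); r=np.s_[225:260,205:240]
print('max g',g[r].max())
for th in(150,165,180):
    m=((g[r]>th)).astype(np.uint8); cs,_=cv2.findContours(m,cv2.RETR_EXTERNAL,cv2.CHAIN_APPROX_NONE)
    for c in cs:
        if cv2.contourArea(c)>20: print(th,cv2.contourArea(c),cv2.minAreaRect(onplane(f,c[:,0]+[205,225],110)[:,:2].astype(np.float32)))
p=P[r];m=(abs(p[...,2]-111)<6)&(p[...,0]<510); print('depth top',m.sum(),cv2.minAreaRect(p[m][:,:2].astype(np.float32)),p[m].mean(0))
for n,c in(('scene',(307,318)),('top',(327,232))):
    f=np.load(f'pics/{n}0.npy',allow_pickle=True).item(); P=cloud(f); g=f['image'].mean(2)
    print(n,'tray gray',g[c[1],c[0]])
    for th in(75,85,95):
        m=((g<th)&(np.hypot(P[...,0]-488,P[...,1]+346)<110)).astype(np.uint8); m=cv2.morphologyEx(m,cv2.MORPH_OPEN,np.ones((3,3)))
        cs,_=cv2.findContours(m,cv2.RETR_EXTERNAL,cv2.CHAIN_APPROX_NONE)
        if cs: C=max(cs,key=cv2.contourArea); print(th,cv2.contourArea(C),cv2.minAreaRect(onplane(f,C[:,0],10)[:,:2].astype(np.float32)))
y=np.deg2rad(111); plan([457,42,200],tool([0,0,-1],[np.cos(y),np.sin(y),0]))
E
```

```text
max g 225.0
150 230.5 ((448.5550537109375, 37.93824005126953), (71.12786865234375, 48.96431350708008), 28.00093650817871)
165 209.0 ((448.82550048828125, 37.589263916015625), (66.99221801757812, 46.772796630859375), 26.50102996826172)
180 188.5 ((449.1843566894531, 38.59727478027344), (65.4537124633789, 45.234615325927734), 26.508432388305664)
depth top 179 ((479.3152160644531, 51.08024215698242), (86.9837875366211, 47.106624603271484), 24.196739196777344) [463.06132978  44.37884594 109.293759  ]
scene tray gray 136.0
75 76.0 ((349.9825134277344, -410.4822082519531), (44.570796966552734, 13.333669662475586), 30.625551223754883)
85 85.5 ((350.4205627441406, -409.63079833984375), (47.65686798095703, 14.200272560119629), 29.42183494567871)
95 103.0 ((346.688232421875, -408.4294738769531), (54.706871032714844, 22.219511032104492), 15.422531127929688)
top tray gray 101.0
75 6.0 ((449.51910400390625, -274.6860656738281), (7.315547466278076, 11.025877952575684), 88.50779724121094)
85 14.0 ((453.16473388671875, -274.78399658203125), (7.322028160095215, 25.580425262451172), 88.50861358642578)
95 54.0 ((512.3093872070312, -408.5089416503906), (22.013946533203125, 44.457481384277344), 87.86236572265625)
shift [-20.66 -16.24   1.55] rows>= 21.0 turn [-0.01 -0.   -7.25]
```

Request:
step_arm:
  targets: [-0.98, -0.77, 0, 0, 0, 0, 85, -0.98, -0.77, 0, 0, 0, 0, 85, -0.98, -0.77, 0, 0, 0, 0, 85, -0.98, -0.77, 0, 0, 0, 0, 85, -0.98, -0.77, 0, 0, 0, 0, 85, -0.98, -0.77, 0, 0, 0, 0, 85, -0.98, -0.77, 0, 0, 0, 0, 85, -0.98, -0.77, 0, 0, 0, 0, 85, -0.98, -0.77, 0, 0, 0, 0, 85, -0.98, -0.77, 0, 0, 0, 0, 85]

```text
clock: 1.35
ee_pos: [313.9, 277.7, 231.0]
eef_rot: [-0.56, -3.091, 0.001]
wrist_force: [0.8, -0.1, -0.8]
grip_width: 84.8
grasp_force: 0.0
```

Request:
step_arm:
  targets: [-0.98, -0.77, 0, 0, 0, 0, 85, -0.98, -0.77, 0, 0, 0, 0, 85, -0.98, -0.77, 0, 0, 0, 0, 85, -0.98, -0.77, 0, 0, 0, 0, 85, -0.98, -0.77, 0, 0, 0, 0, 85, -0.98, -0.77, 0, 0, 0, 0, 85, -0.98, -0.77, 0, 0, 0, 0, 85, -0.98, -0.77, 0, 0, 0, 0, 85, -0.98, -0.77, 0, 0, 0, 0, 85, -0.98, -0.77, 0, 0, 0, 0, 85]

```text
clock: 2.6
ee_pos: [443.4, 64.7, 230.9]
eef_rot: [-0.561, -3.09, 0.0]
wrist_force: [-0.6, 0.0, 0.1]
grip_width: 85.0
grasp_force: 0.0
```

Request:
step_arm:
  targets: [-0.98, -0.77, 0, 0, 0, 0, 85, 0, 0, 0, 0, 0, -0.9, 85, 0, 0, 0, 0, 0, -0.9, 85, 0, 0, 0, 0, 0, -0.9, 85, 0, 0, 0, 0, 0, -0.9, 85, 0, 0, 0, 0, 0, -0.9, 85, 0, 0, 0, 0, 0, -0.9, 85, 0, 0, 0, 0, 0, -0.9, 85, 0, 0, 0, 0, 0, -0.9, 85, 0, 0, 0, 0, 0, 0, 85]

```text
clock: 3.85
ee_pos: [456.0, 44.2, 230.9]
eef_rot: [0.563, -3.09, -0.0]
wrist_force: [-0.4, 0.5, -0.4]
grip_width: 85.2
grasp_force: 0.0
```

Run:
```python
from h import *
s=sensors.read_state(); print(s['clock'],s['q'].round(2),s['ee_pos'],s['eef_rot'],s['wrist_force'].round(1))
ims=[]
for n in('scene','top'):
    f=vision.grab_frame(n); np.save(f'pics/{n}1.npy',f,allow_pickle=True)
    if n=='scene': ims.append(f['image'][195:275,160:260])
    else: ims.append(f['image'][205:285,185:285])
    g=f['image'].mean(2); 
    print(n,'proj top corners',project(f,[[458+22*a*.934-22*b*.358,42+22*a*.358+22*b*.934,110] for a,b in((1,1),(1,-1),(-1,-1),(-1,1))]).round(1).tolist())
cv2.imwrite('pics/c2.png',cv2.resize(np.hstack(ims),(800,320),interpolation=cv2.INTER_CUBIC))
```

```text
3.85 [ 0.1   0.   -0.18  1.4  -0.   -0.26] [455.96118968  44.19609599 230.94720722] [ 5.62640145e-01 -3.09002085e+00 -8.66664376e-05] [-0.4  0.5 -0.4]
scene proj top corners [[200.7, 212.8], [213.5, 217.5], [206.1, 228.6], [193.1, 223.6]]
top proj top corners [[210.5, 237.5], [222.6, 232.7], [227.3, 244.9], [215.2, 249.7]]
```

View pics/c2.png

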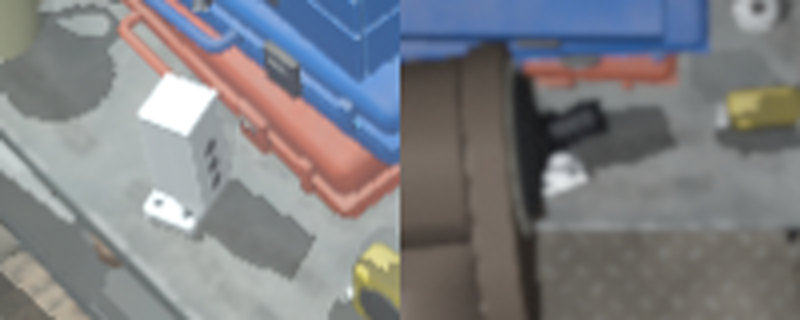

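The scene crop shows the block's top face with corners near pixels (194,223), (201,213), (214,218) and (207,229). This agrees with the estimate to within about 2 mm, and the gripper is above it with its fingers parallel to the sides. I'll descend and grip.

Request:
step_arm:
  targets: [0, -0.21, 0.9, 0, 0, 0, 85, 0, 0, 0.9, 0, 0, 0, 85, 0, 0, 0.9, 0, 0, 0, 85, 0, 0, 0.9, 0, 0, 0, 85, 0, 0, 0.9, 0, 0, 0, 85, 0, 0, 0.9, 0, 0, 0, 85, 0, 0, 0.9, 0, 0, 0, 85, 0, 0, 0.9, 0, 0, 0, 85, 0, 0, 0.55, 0, 0, 0, 85, 0, 0, 0, 0, 0, 0, 85]

```text
clock: 5.2
ee_pos: [457.1, 40.2, 75.7]
eef_rot: [0.563, -3.089, -0.0]
wrist_force: [-1.0, 1.0, 1.0]
grip_width: 85.2
grasp_force: 0.0
```

Request:
step_arm:
  targets: [0, 0, 0, 0, 0, 0, 70, 0, 0, 0, 0, 0, 0, 55, 0, 0, 0, 0, 0, 0, 45, 0, 0, 0, 0, 0, 0, 35, 0, 0, 0, 0, 0, 0, 30, 0, 0, 0, 0, 0, 0, 30, 0, 0, 0, 0, 0, 0, 30]
  grip_force: 90

```text
clock: 6.08
ee_pos: [458.1, 40.7, 77.1]
eef_rot: [-0.564, 3.089, 0.001]
wrist_force: [-0.7, 1.4, 5.6]
grip_width: 43.0
grasp_force: 91.7
```

Request:
step_arm:
  targets: [0, 0, -0.3, 0, 0, 0, 30, 0, 0, -0.6, 0, 0, 0, 30, 0, 0, -0.9, 0, 0, 0, 30, 0, 0, -0.9, 0, 0, 0, 30, 0, 0, -0.9, 0, 0, 0, 30, 0, 0, -0.9, 0, 0, 0, 30, 0, 0, -0.9, 0, 0, 0, 30, 0, 0, -0.9, 0, 0, 0, 30, 0, 0, 0, 0, 0, 0, 30]

```text
clock: 7.2
ee_pos: [458.4, 40.3, 203.7]
eef_rot: [-0.564, 3.088, -0.001]
wrist_force: [-0.2, -0.7, -5.1]
grip_width: 42.5
grasp_force: 91.8
```

```bash
cat > plan1.py <<'E'
from h import *
t,ph=.685,.092
axis=np.array([-np.cos(t)*np.cos(ph),np.cos(t)*np.sin(ph),-np.sin(t)]); up=np.array([-np.sin(t)*np.cos(ph),np.sin(t)*np.sin(ph),np.cos(t)])
lens=np.array([711.5,-226.5,330.6])+75*axis; C=lens+172*axis; lat=np.cross(up,-axis)  # block +y when +x faces lens
h=77.1   # TCP height above block underside
TCP=C+up*(h-55)
R={1:tool(-up,-axis),2:tool(-up,lat),3:tool(-up,axis)}
E
python3 - <<'E'
from plan1 import *
s=sensors.read_state(); print(s['clock'],s['q'].round(2),s['ee_pos'],s['wrist_force'].round(1),s['wrist_torque'].round(2),s['grip_width'])
print('lens',lens,'C',C,'TCP',TCP,'axis',axis)
for k in R: print(k); plan(TCP,R[k])
f=vision.grab_frame('scene'); np.save('pics/scene2.npy',f,allow_pickle=True)
p=s['ee_pos']; a=s['eef_rot']; u,v=project(f,[p])[0].round().astype(int); print(u,v)
cv2.imwrite('pics/c3.png',cv2.resize(f['image'][v-40:v+60,u-60:u+60],(720,600),interpolation=cv2.INTER_CUBIC)); print(u-60,v-40)
E
```

```text
7.2 [ 0.09  0.   -0.23  1.33 -0.   -0.27] [458.39939557  40.25279766 203.74670555] [-0.2 -0.7 -5.1] [ 0.03 -0.05 -0.03] 42.5373701174346
lens [ 653.66419875 -221.16404327  283.14952414] C [ 521.02742789 -208.92691584  174.32976616] TCP [ 507.10448474 -207.64237892  191.4444271 ] axis [-0.77114402  0.07114609 -0.63267301]
1
shift [  2.1  -12.46   0.62] rows>= 13.0 turn [-4.29 -6.86 19.33]
2
shift [  2.1  -12.46   0.62] rows>= 13.0 turn [ 1.55 -6.71  4.35]
3
shift [  2.1  -12.46   0.62] rows>= 13.0 turn [  6.09  -3.81 -10.72]
200 200
140 160
```

View pics/c3.png

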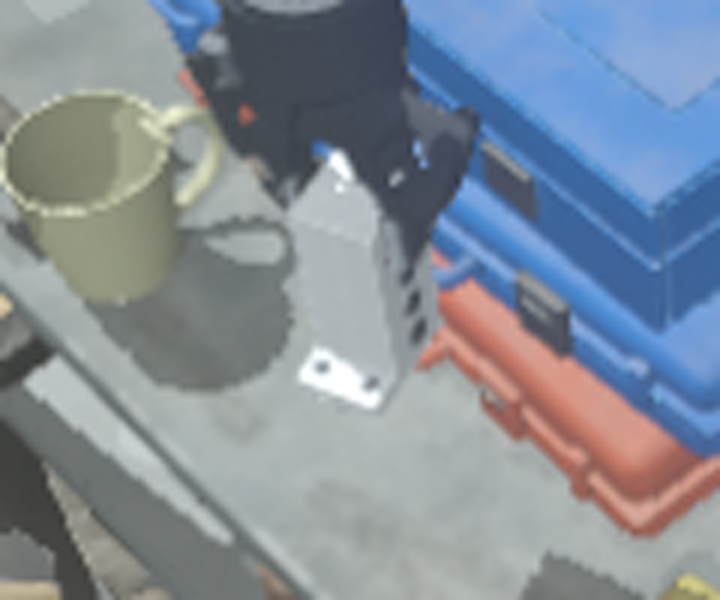

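The block is held upright with its foot toward the robot and the three-port side visible at right, dots near crop (412,300). The foot's outer edge is at pixels (190,223)–(203,228). Next I'll move it sideways, clear of the cases.

Request:
step_arm:
  targets: [0.16, -0.45, 0, 0, 0, 0, 30, 0.33, -0.93, 0.05, 0, 0, 0, 30, 0.33, -0.93, 0.05, 0, 0, 0, 30, 0.33, -0.93, 0.05, 0, 0, 0, 30, 0.33, -0.93, 0.05, 0, 0, 0, 30, 0.33, -0.93, 0.05, 0, 0, 0, 30, 0.33, -0.93, 0.05, 0, 0, 0, 30, 0.33, -0.93, 0.05, 0, 0, 0, 30, 0.33, -0.93, 0.05, 0, 0, 0, 30, 0.33, -0.93, 0.05, 0, 0, 0, 30]

```text
clock: 8.5
ee_pos: [460.7, -147.9, 192.3]
eef_rot: [0.563, -3.089, -0.001]
wrist_force: [-0.3, 1.0, -4.4]
grip_width: 42.9
grasp_force: 91.9
```

Request:
step_arm:
  targets: [0.33, -0.93, 0.05, 0, 0, 0, 30, 0.33, -0.93, 0.05, 0, 0, 0, 30, 0.33, -0.93, 0.05, 0, 0, 0, 30, 0, 0, 0, 0, 0, 0, 30, 0, 0, 0, -0.1, -0.17, 0.48, 30, 0, 0, 0, -0.21, -0.34, 0.96, 30, 0, 0, 0, -0.21, -0.34, 0.96, 30, 0, 0, 0, -0.21, -0.34, 0.96, 30, 0, 0, 0, -0.21, -0.34, 0.96, 30, 0, 0, 0, -0.21, -0.34, 0.96, 30]

```text
clock: 9.75
ee_pos: [462.5, -205.6, 190.5]
eef_rot: [0.257, 2.96, 0.218]
wrist_force: [-0.5, 0.5, -3.5]
grip_width: 42.8
grasp_force: 92.3
```

Run:
```python
from plan1 import *
f=np.load('pics/scene2.npy',allow_pickle=True).item()
p=np.array([458.4,40.25,203.75]); M=Rn.from_rotvec([-0.564,3.088,-0.001]); 
b=lambda x,y,z: p+M.apply([-x,y,77.1-z])
print('pred top front edge',project(f,[b(-22,22,110),b(-22,-22,110)]).round(1).tolist(),'meas [187.9,195.4],[202.1,200.4]')
print('pred foot edge',project(f,[b(-42,22,12),b(-42,-22,12)]).round(1).tolist(),'meas [189.6,222.6],[202.6,227.6]')
s=sensors.read_state(); print(s['q'].round(2),s['ee_pos']); plan(TCP,R[1])
```

```text
pred top front edge [[186.5, 195.4], [200.7, 200.6]] meas [187.9,195.4],[202.1,200.4]
pred foot edge [[188.4, 222.9], [201.8, 228.1]] meas [189.6,222.6],[202.6,227.6]
[-0.54  0.02 -0.26  1.21  0.2  -0.35] [ 462.49273038 -205.60897856  190.45232571]
shift [-2.19  0.26  0.32] rows>= 3.0 turn [-3.15 -4.98 14.01]
```

Request:
step_arm:
  targets: [0, 0, 0, -0.21, -0.33, 0.95, 30, 0, 0, 0, -0.21, -0.33, 0.95, 30, 0, 0, 0, -0.21, -0.33, 0.95, 30, 0, 0, 0, -0.21, -0.33, 0.95, 30, 0, 0, 0, -0.21, -0.33, 0.95, 30, 0, 0, 0, -0.21, -0.33, 0.95, 30, 0, 0, 0, -0.21, -0.33, 0.95, 30, 0, 0, 0, -0.21, -0.33, 0.95, 30, 0, 0, 0, -0.21, -0.33, 0.95, 30, 0, 0, 0, -0.21, -0.33, 0.95, 30]

```text
clock: 11.0
ee_pos: [462.0, -205.4, 190.0]
eef_rot: [1.475, 2.244, 0.52]
wrist_force: [0.2, -0.2, -3.6]
grip_width: 42.7
grasp_force: 92.4
```

Request:
step_arm:
  targets: [0, 0, 0, -0.21, -0.33, 0.95, 30, 0, 0, 0, -0.21, -0.33, 0.95, 30, 0, 0, 0, -0.21, -0.33, 0.95, 30, 0, 0, 0, -0.21, -0.33, 0.95, 30, 0, 0, 0, 0, 0, 0, 30]

```text
clock: 11.62
ee_pos: [461.6, -204.7, 189.6]
eef_rot: [1.839, 1.831, 0.601]
wrist_force: [-0.6, -0.2, -4.6]
grip_width: 42.9
grasp_force: 92.6
```

Run:
```python
from plan1 import *
s=sensors.read_state(); print(s['clock'],s['q'].round(2),s['ee_pos'],s['wrist_force'].round(1),s['wrist_torque'].round(2)); plan(TCP,R[1])
f=vision.grab_frame('scene'); np.save('pics/scene3.npy',f,allow_pickle=True)
cv2.imwrite('pics/c4.png',cv2.resize(f['image'][130:290,240:400],(600,600),interpolation=cv2.INTER_CUBIC))
```

```text
11.625 [-0.61 -0.36 -0.74  0.62  0.34  1.06] [ 461.5956984  -204.74713383  189.57614188] [-0.6 -0.2 -4.6] [0.07 1.23 0.05]
shift [-0.12  1.86  1.32] rows>= 2.0 turn [-0.27 -0.33  0.77]
```

View pics/c4.png

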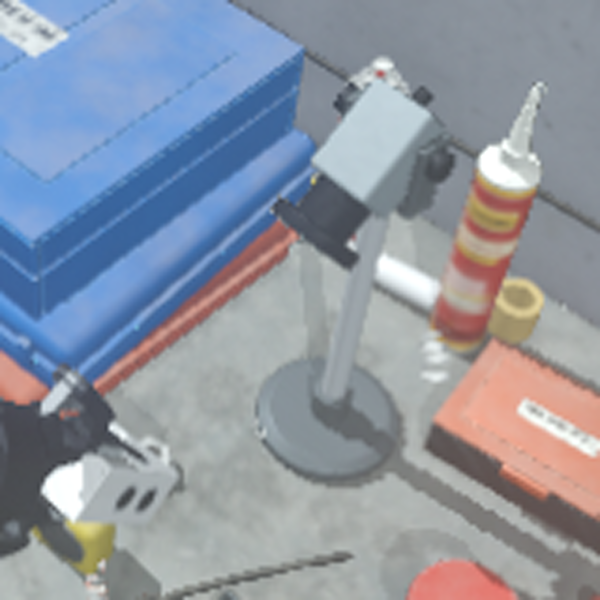

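The view shows the two-port side facing right at crop (135,498) and the one-port side facing the lens. The camera head is undisturbed. Now the final approach.

Request:
step_arm:
  targets: [0, 0, 0, -0.27, -0.33, 0.77, 30, 0, 0.6, 0.44, 0, 0, 0, 30, 0, 0.6, 0.44, 0, 0, 0, 30, 0, 0.6, 0.44, 0, 0, 0, 30, 0, 0, 0, 0, 0, 0, 30]

```text
clock: 12.3
ee_pos: [508.5, -210.3, 192.6]
eef_rot: [1.896, 1.729, 0.616]
wrist_force: [-0.2, -0.8, -5.0]
grip_width: 42.7
grasp_force: 92.2
```

Run:
```python
from plan1 import *
s=sensors.read_state(); print(s['clock'],s['ee_pos']); plan(TCP,R[1])
f=vision.grab_frame('scene'); np.save('pics/scene4.npy',f,allow_pickle=True); P=cloud(f); g=f['image'].mean(2); hsv=cv2.cvtColor(f['image'],cv2.COLOR_BGR2HSV)
M=Rn.from_rotvec(s['eef_rot']).as_matrix(); q=(P-s['ee_pos'])@M   # tool frame; block x=-tx,y=ty,z=77.1-tz
bx,by,bz=-q[...,0],q[...,1],77.1-q[...,2]
m=(abs(bx)<50)&(abs(by)<35)&(bz>-10)&(bz<75)&(g>120)&(hsv[...,1]<40)
print(m.sum())
# +x side (two ports): points with bx near 22
for nm,a,lo,o in(('+x',bx,22,by),('+y',by,22,bx)):
    k=m&(abs(a-lo)<7)&(abs(o)<18)&(bz>5)
    if k.sum()>20:
        w=np.stack([bx[k],by[k],bz[k]],1); c=w.mean(0); vt=np.linalg.svd(w-c)[2][2]; print(nm,k.sum(),c.round(1),(vt*np.sign(vt[np.argmax(abs(vt))])).round(3))
```

```text
12.3 [ 508.50166611 -210.3192193   192.64098827]
shift [ 0.13 -0.1  -0.01] rows>= 1.0 turn [0.   0.01 0.  ]
225
+x 114 [22.9 -0.4 40.4] [ 1.    -0.001  0.001]
+y 45 [ 4.8 22.9 33.4] [0.001 1.    0.001]
```

Request:
step_arm:
  targets: [0.13, -0.1, -0.01, 0, 0, 0, 30, 0, 0, 0, 0, 0, 0, 30, 0, 0, 0, 0, 0, 0, 30, 0, 0, 0, 0, 0, 0, 30, 0, 0, 0, 0, 0, 0, 30, 0, 0, 0, 0, 0, 0, 30, 0, 0, 0, 0, 0, 0, 30, 0, 0, 0, 0, 0, 0, 30, 0, 0, 0, 0, 0, 0, 30, 0, 0, 0, 0, 0, 0, 30]

```text
clock: 13.6
ee_pos: [505.6, -207.5, 191.5]
eef_rot: [1.897, 1.727, 0.616]
wrist_force: [0.6, 0.1, -4.3]
grip_width: 42.8
grasp_force: 92.3
```

Request:
step_arm:
  targets: [0, 0, 0, 0, 0, 0, 30, 0, 0, 0, 0, 0, 0, 30, 0, 0, 0, 0, 0, 0, 30, 0, 0, 0, 0, 0, 0, 30, 0, 0, 0, 0, 0, 0, 30]

```text
clock: 14.22
ee_pos: [505.6, -207.5, 191.5]
eef_rot: [1.897, 1.727, 0.616]
wrist_force: [-0.7, -0.3, -4.8]
grip_width: 42.8
grasp_force: 92.3
```

Run:
```python
from plan1 import *
s=sensors.read_state(); print(s['clock'],s['q'].round(2),s['ee_pos']); plan(TCP,R[1]); plan(TCP,R[2])
f=vision.grab_frame('scene');P=cloud(f); g=f['image'].mean(2); hsv=cv2.cvtColor(f['image'],cv2.COLOR_BGR2HSV)
# recheck head with arm calibrated: fit plane + rect again, both views
fs=[f,vision.grab_frame('top')]
for f,r in zip(fs,(np.s_[145:200,300:360],np.s_[135:190,270:325])):
    p=cloud(f)[r]; g=f['image'].mean(2)[r]; hs=cv2.cvtColor(f['image'],cv2.COLOR_BGR2HSV)[r]
    n0=np.array([-np.sin(t),0.058,np.cos(t)]); c0=np.array([695.8,-225,350])
    k=(abs((p-c0)@n0)<4)&(g>105)&(hs[...,1]<60)&(np.linalg.norm(p-c0,axis=-1)<47); w=p[k]; c=w.mean(0); n=np.linalg.svd(w-c)[2][2]; n*=np.sign(n[2]); print(k.sum(),c.round(1),'tilt',np.arccos(n[2]).round(4),'head',np.arctan2(n[1],-n[0]).round(3))
```

```text
14.225 [-0.54 -0.31 -0.73  0.52  0.27  1.22] [ 505.58015408 -207.49064189  191.51454531]
shift [-0.    0.06  0.05] rows>= 1.0 turn [ 0.01  0.02 -0.01]
shift [-0.    0.06  0.05] rows>= 1.0 turn [-1.000e-02  2.000e-02 -1.572e+01]
573 [ 695.6 -227.   350.4] tilt 0.6875 head 0.076
392 [ 696.9 -224.7  350.3] tilt 0.6863 head 0.115
```

Request:
step_arm:
  targets: [0, 0.06, 0.05, 0, 0, -0.4, 30, 0, 0, 0, 0, 0, -0.97, 30, 0, 0, 0, 0, 0, -0.97, 30, 0, 0, 0, 0, 0, -0.97, 30, 0, 0, 0, 0, 0, -0.97, 30, 0, 0, 0, 0, 0, -0.97, 30, 0, 0, 0, 0, 0, -0.97, 30, 0, 0, 0, 0, 0, -0.97, 30, 0, 0, 0, 0, 0, -0.97, 30, 0, 0, 0, 0, 0, -0.97, 30]

```text
clock: 15.58
ee_pos: [507.2, -207.6, 191.5]
eef_rot: [0.903, 2.301, 0.243]
wrist_force: [-0.1, -0.8, -3.8]
grip_width: 42.8
grasp_force: 92.4
```

Request:
step_arm:
  targets: [0, 0, 0, 0, 0, -0.97, 30, 0, 0, 0, 0, 0, -0.97, 30, 0, 0, 0, 0, 0, -0.97, 30, 0, 0, 0, 0, 0, -0.97, 30, 0, 0, 0, 0, 0, -0.97, 30, 0, 0, 0, 0, 0, -0.97, 30, 0, 0, 0, 0, 0, -0.77, 30, 0, 0, 0, 0, 0, 0, 30, 0, 0, 0, 0, 0, 0, 30]

```text
clock: 16.7
ee_pos: [507.1, -207.6, 191.5]
eef_rot: [0.115, 2.454, -0.042]
wrist_force: [-0.8, -0.2, -3.5]
grip_width: 42.6
grasp_force: 92.3
```

```bash
cat > chk.py <<'E'
from plan1 import *
import sys
i=int(sys.argv[1]); s=sensors.read_state(); print(s['clock'],s['q'].round(2),s['ee_pos'],s['grip_width']); plan(TCP,R[i])
f=vision.grab_frame('scene'); P=cloud(f); g=f['image'].mean(2); hsv=cv2.cvtColor(f['image'],cv2.COLOR_BGR2HSV)
M=Rn.from_rotvec(s['eef_rot']).as_matrix(); q=(P-s['ee_pos'])@M; B=np.stack([-q[...,0],q[...,1],77.1-q[...,2]],-1)
m=(abs(B[...,0])<35)&(abs(B[...,1])<35)&(B[...,2]>15)&(B[...,2]<75)&(g>110)&(hsv[...,1]<40)
for nm,j,sg in(('+x',0,1),('-x',0,-1),('+y',1,1),('-y',1,-1)):
    k=m&(abs(B[...,j]*sg-22)<7)&(abs(B[...,1-j])<18)
    if k.sum()>30: w=B[k]; c=w.mean(0); v=np.linalg.svd(w-c)[2][2]; print(nm,k.sum(),c.round(1),v.round(3))
E
python3 chk.py 2
```

```text
16.7 [-0.53 -0.31 -0.72  0.51  0.27 -0.35] [ 507.14813912 -207.61823796  191.54666791] 42.58500861107201
shift [ 0. -0.  0.] rows>= 1.0 turn [-0.02  0.01 -0.01]
+x 62 [23.  -1.6 48.4] [ 1.    -0.006 -0.005]
-y 83 [  2.  -22.   40.1] [ 0.011 -1.    -0.013]
```

Exact. I'll hold here, then turn to side 3.

Request:
step_arm:
  targets: [0, 0, 0, 0, 0, 0, 30, 0, 0, 0, 0, 0, 0, 30, 0, 0, 0, 0, 0, 0, 30, 0, 0, 0, 0, 0, 0, 30, 0, 0, 0, 0, 0, 0, 30, 0, 0, 0, 0, 0, 0, 30, 0, 0, 0, 0, 0, 0, 30, 0, 0, 0, 0, 0, 0, 30, 0, 0, 0, 0, 0, 0, 30, 0, 0, 0, 0, 0, 0, 30]

```text
clock: 18.0
ee_pos: [507.1, -207.6, 191.5]
eef_rot: [0.113, 2.454, -0.043]
wrist_force: [0.0, -0.3, -5.2]
grip_width: 43.0
grasp_force: 92.3
```

Request:
step_arm:
  targets: [0, 0, 0, 0, 0, 0, 30, 0, 0, 0, 0, 0, 0, 30, 0, 0, 0, 0, 0, -0.4, 30, 0, 0, 0, 0, 0, -0.97, 30, 0, 0, 0, 0, 0, -0.97, 30, 0, 0, 0, 0, 0, -0.97, 30, 0, 0, 0, 0, 0, -0.97, 30, 0, 0, 0, 0, 0, -0.97, 30, 0, 0, 0, 0, 0, -0.97, 30, 0, 0, 0, 0, 0, -0.97, 30]

```text
clock: 19.25
ee_pos: [507.2, -207.6, 191.6]
eef_rot: [-0.771, 2.367, -0.354]
wrist_force: [0.7, -0.2, -4.5]
grip_width: 43.0
grasp_force: 92.4
```

Request:
step_arm:
  targets: [0, 0, 0, 0, 0, -0.97, 30, 0, 0, 0, 0, 0, -0.97, 30, 0, 0, 0, 0, 0, -0.97, 30, 0, 0, 0, 0, 0, -0.97, 30, 0, 0, 0, 0, 0, -0.97, 30, 0, 0, 0, 0, 0, -0.97, 30, 0, 0, 0, 0, 0, -0.97, 30, 0, 0, 0, 0, 0, -0.97, 30, 0, 0, 0, 0, 0, -0.77, 30, 0, 0, 0, 0, 0, 0, 30]

```text
clock: 20.5
ee_pos: [507.1, -207.6, 191.5]
eef_rot: [-1.75, 1.919, -0.686]
wrist_force: [0.2, 0.1, -5.5]
grip_width: 42.8
grasp_force: 92.3
```

Request:
step_arm:
  targets: [0, 0, 0, 0, 0, 0, 30, 0, 0, 0, 0, 0, 0, 30]

```text
clock: 20.75
ee_pos: [507.2, -207.7, 191.5]
eef_rot: [-1.75, 1.919, -0.687]
wrist_force: [-0.6, -0.4, -4.1]
grip_width: 42.8
grasp_force: 92.3
```

```bash
python3 chk.py 3
python3 - <<'E'
from plan1 import *
for n in('scene','top'):
    f=np.load(f'pics/{n}0.npy',allow_pickle=True).item(); P=cloud(f); x,y,z=P[...,0],P[...,1],P[...,2]
    # rim points above bench near tray
    k=(z>7)&(z<18)&(abs(x-488)<70)&(abs(y+346)<90); w=P[k][:,:2].astype(np.float32); print(n,k.sum(),cv2.minAreaRect(w),np.percentile(w,[3,97],axis=0).round(1).tolist())
    im=f['image']; c=project(f,[[488,-346,5]])[0].astype(int); print(c)
    g=cv2.GaussianBlur(im,(0,0),.7); np.set_printoptions(linewidth=250)
    # gray profiles along world x and y lines through centre, floor plane z=8
    xs=np.arange(400,580,5); pr=project(f,[[a,-346,10] for a in xs]).round().astype(int); print('x',list(zip(xs.tolist(),im.mean(2)[pr[:,1],pr[:,0]].round().astype(int).tolist())))
    ys=np.arange(-440,-250,5); pr=project(f,[[488,a,10] for a in ys]).round().astype(int); print('y',list(zip(ys.tolist(),im.mean(2)[pr[:,1],pr[:,0]].round().astype(int).tolist())))
E
```

```text
20.75 [-0.53 -0.31 -0.72  0.51  0.27 -1.92] [ 507.15775099 -207.65284243  191.54556651] 42.833702872273875
shift [-0.    0.01  0.  ] rows>= 1.0 turn [-0.01 -0.02  0.01]
-x 126 [-21.6   0.2  45.1] [-1.    -0.003  0.008]
-y 47 [ -3.7 -22.   39.2] [-0.009 -1.    -0.006]
scene 325 ((487.44659423828125, -341.74224853515625), (140.3892822265625, 107.67494201660156), 88.39583587646484) [[433.8, -411.5], [540.2, -272.8]]
[307 318]
x [(400, 157), (405, 156), (410, 158), (415, 158), (420, 162), (425, 158), (430, 162), (435, 108), (440, 126), (445, 136), (450, 137), (455, 137), (460, 137), (465, 137), (470, 136), (475, 135), (480, 135), (485, 136), (490, 136), (495, 135), (500, 136), (505, 136), (510, 135), (515, 135), (520, 135), (525, 137), (530, 137), (535, 105), (540, 132), (545, 165), (550, 169), (555, 168), (560, 168), (565, 172), (570, 165), (575, 168)]
y [(-440, 142), (-435, 140), (-430, 145), (-425, 156), (-420, 108), (-415, 109), (-410, 143), (-405, 121), (-400, 137), (-395, 136), (-390, 136), (-385, 136), (-380, 136), (-375, 136), (-370, 137), (-365, 137), (-360, 137), (-355, 137), (
[... 634 characters left out ...]
, 102), (495, 101), (500, 102), (505, 101), (510, 102), (515, 100), (520, 102), (525, 102), (530, 102), (535, 104), (540, 108), (545, 120), (550, 126), (555, 128), (560, 127), (565, 130), (570, 131), (575, 130)]
y [(-440, 114), (-435, 113), (-430, 112), (-425, 114), (-420, 96), (-415, 87), (-410, 99), (-405, 91), (-400, 97), (-395, 102), (-390, 103), (-385, 102), (-380, 102), (-375, 102), (-370, 102), (-365, 101), (-360, 101), (-355, 101), (-350, 101), (-345, 101), (-340, 101), (-335, 100), (-330, 101), (-325, 102), (-320, 102), (-315, 101), (-310, 101), (-305, 102), (-300, 101), (-295, 102), (-290, 101), (-285, 101), (-280, 85), (-275, 73), (-270, 98), (-265, 111), (-260, 120), (-255, 123)]
```

Request:
step_arm:
  targets: [0, 0, 0, 0, 0, 0, 30, 0, 0, 0, 0, 0, 0, 30, 0, 0, 0, 0, 0, 0, 30, 0, 0, 0, 0, 0, 0, 30, 0, 0, 0, 0, 0, 0, 30, 0, 0, 0, 0, 0, 0, 30, 0, 0, 0, 0, 0, 0, 30, 0, 0, 0, 0, 0, 0, 30, 0, 0, 0, 0, 0, 0, 30, 0, 0, 0, 0, 0, 0, 30]

```text
clock: 22.05
ee_pos: [507.1, -207.6, 191.5]
eef_rot: [-1.751, 1.918, -0.687]
wrist_force: [-0.3, -0.2, -4.5]
grip_width: 42.3
grasp_force: 92.3
```

Request:
step_arm:
  targets: [0, 0, 0, 0, 0, 0, 30, 0, 0, 0, 0, 0, 0, 30]

```text
clock: 22.3
ee_pos: [507.2, -207.6, 191.5]
eef_rot: [-1.751, 1.918, -0.687]
wrist_force: [-0.3, -0.5, -3.6]
grip_width: 42.8
grasp_force: 92.3
```

Run:
```python
from plan1 import *
print(sensors.read_state()['clock']); plan(TCP,R[3])
a=np.deg2rad(89); plan([487,-332,200],tool([0,0,-1],[-np.sin(a),np.cos(a),0]))
```

```text
22.3
shift [0.   0.01 0.  ] rows>= 1.0 turn [-0.01 -0.02  0.01]
shift [ 6.29  0.08 -0.59] rows>= 7.0 turn [-6.85 -0.28 -0.71]
```

Request:
step_arm:
  targets: [0.39, 0, -0.04, 0, 0, 0, 30, 0.8, 0.01, -0.08, 0, 0, 0, 30, 0.85, 0.01, -0.08, 0, 0, 0, 30, 0.85, 0.01, -0.08, 0, 0, 0, 30, 0.85, 0.01, -0.08, 0, 0, 0, 30, 0.85, 0.01, -0.08, 0, 0, 0, 30, 0.85, 0.01, -0.08, 0, 0, 0, 30, 0.85, 0.01, -0.08, 0, 0, 0, 30, 0, 0, 0, -0.68, -0.03, -0.07, 30, 0, 0, 0, -0.68, -0.03, -0.07, 30]

```text
clock: 23.55
ee_pos: [486.6, -333.1, 200.2]
eef_rot: [-1.847, 1.994, -0.565]
wrist_force: [-0.2, -0.7, -4.3]
grip_width: 42.8
grasp_force: 92.8
```

Request:
step_arm:
  targets: [0, 0, 0, -0.68, -0.03, -0.07, 30, 0, 0, 0, -0.68, -0.03, -0.07, 30, 0, 0, 0, -0.68, -0.03, -0.07, 30, 0, 0, 0, -0.68, -0.03, -0.07, 30, 0, 0, 0, -0.68, -0.03, -0.07, 30, 0, 0, 0, -0.68, -0.03, -0.07, 30, 0, 0, 0, -0.68, -0.03, -0.07, 30, 0, 0, 0, -0.68, -0.03, -0.07, 30, 0, 0, 0, 0, 0, 0, 30, 0, 0, 0, 0, 0, 0, 30]

```text
clock: 24.8
ee_pos: [487.3, -332.5, 200.0]
eef_rot: [-2.197, 2.236, -0.005]
wrist_force: [0.5, 0.3, -4.8]
grip_width: 42.7
grasp_force: 93.0
```

Run:
```python
from plan1 import *
s=sensors.read_state(); print(s['clock'],s['q'].round(2),s['ee_pos'])
a=np.deg2rad(89); plan([487,-332,85],tool([0,0,-1],[-np.sin(a),np.cos(a),0]))
f=vision.grab_frame('scene')
u,v=project(f,[[487,-340,80]])[0].astype(int); v=min(v,300); cv2.imwrite('pics/c5.png',cv2.resize(f['image'][v-80:v+80,u-80:u+80],(600,600),interpolation=cv2.INTER_CUBIC)); print(u-80,v-80)
```

```text
24.8 [-0.6   0.25  0.04  1.36  0.01 -2.15] [ 487.27479179 -332.49887499  200.02222316]
shift [-0.01  0.05  5.75] rows>= 6.0 turn [-0.07  0.02 -0.  ]
228 220
```

View pics/c5.png

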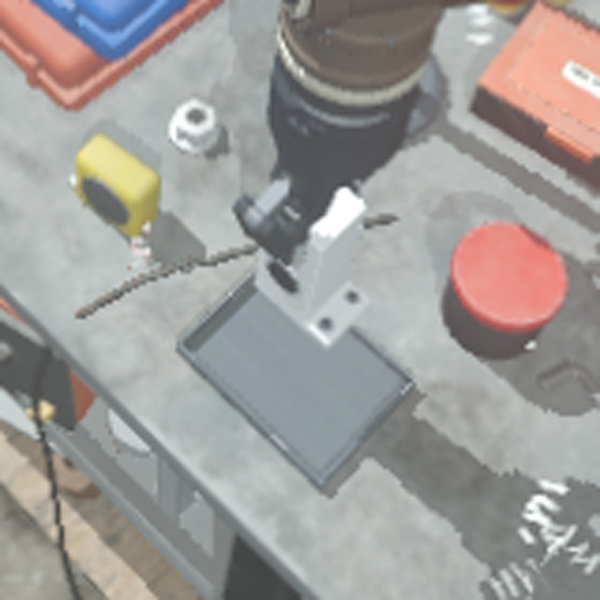

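The block hangs upright above the tray with its foot toward -y at crop (325,325), and the tray is at (300,380). The tub, tape and nut are clear. I'll descend, finishing gently.

Request:
step_arm:
  targets: [0, 0.05, 0.5, -0.07, 0.02, 0, 30, 0, 0, 0.9, 0, 0, 0, 30, 0, 0, 0.9, 0, 0, 0, 30, 0, 0, 0.9, 0, 0, 0, 30, 0, 0, 0.9, 0, 0, 0, 30, 0, 0, 0.8, 0, 0, 0, 30, 0, 0, 0.5, 0, 0, 0, 30, 0, 0, 0.3, 0, 0, 0, 30, 0, 0, 0.1, 0, 0, 0, 30, 0, 0, 0, 0, 0, 0, 30]

```text
clock: 26.1
ee_pos: [486.1, -332.2, 84.6]
eef_rot: [2.201, -2.24, -0.001]
wrist_force: [0.5, -0.6, -4.4]
grip_width: 42.8
grasp_force: 93.1
```

Request:
step_arm:
  targets: [0, 0, 0.05, 0, 0, 0, 30, 0, 0, 0.05, 0, 0, 0, 30, 0, 0, 0.05, 0, 0, 0, 30, 0, 0, 0, 0, 0, 0, 30]

```text
clock: 26.6
ee_pos: [485.8, -331.9, 81.1]
eef_rot: [2.201, -2.24, -0.002]
wrist_force: [-0.4, 0.2, -3.5]
grip_width: 42.8
grasp_force: 93.1
```

Request:
step_arm:
  targets: [0, 0, 0.04, 0, 0, 0, 30, 0, 0, 0, 0, 0, 0, 30]

```text
clock: 26.85
ee_pos: [485.8, -332.0, 80.3]
eef_rot: [2.201, -2.24, -0.002]
wrist_force: [-0.2, 0.3, -3.9]
grip_width: 42.9
grasp_force: 93.1
```

Request:
step_arm:
  targets: [0, 0, 0.03, 0, 0, 0, 30, 0, 0, 0, 0, 0, 0, 30]

```text
clock: 27.1
ee_pos: [485.8, -332.1, 80.2]
eef_rot: [2.201, -2.24, -0.001]
wrist_force: [-1.0, 1.1, 0.2]
grip_width: 42.5
grasp_force: 93.6
```

Contact: the wrist force went from -4 to about 0. I'll release slowly.

Request:
step_arm:
  targets: [0, 0, 0.01, 0, 0, 0, 42, 0, 0, 0, 0, 0, 0, 46, 0, 0, 0, 0, 0, 0, 50, 0, 0, 0, 0, 0, 0, 60, 0, 0, 0, 0, 0, 0, 75, 0, 0, 0, 0, 0, 0, 85, 0, 0, 0, 0, 0, 0, 85, 0, 0, 0, 0, 0, 0, 85]
  grip_force: 20

```text
clock: 28.1
ee_pos: [485.8, -332.0, 79.6]
eef_rot: [2.201, -2.24, -0.002]
wrist_force: [0.2, -0.7, 0.0]
grip_width: 84.9
grasp_force: 0.0
```

Request:
step_arm:
  targets: [0, 0, -0.4, 0, 0, 0, 85, 0, 0, -0.9, 0, 0, 0, 85, 0, 0, -0.9, 0, 0, 0, 85, 0, 0, -0.9, 0, 0, 0, 85, 0, 0, -0.9, 0, 0, 0, 85, 0, 0, -0.9, 0, 0, 0, 85, 0, 0, -0.9, 0, 0, 0, 85, 0, 0, -0.5, 0, 0, 0, 85, 0, 0, 0, 0, 0, 0, 85, 0, 0, 0, 0, 0, 0, 85]

```text
clock: 29.35
ee_pos: [485.8, -331.9, 204.9]
eef_rot: [2.201, -2.24, -0.004]
wrist_force: [0.0, 0.5, -0.6]
grip_width: 85.2
grasp_force: 0.0
```

Run:
```python
from h import *
s=sensors.read_state(); print(s['clock'],s['ee_pos'],s['wrist_force'].round(1),s['grip_width'])
f=vision.grab_frame('scene'); cv2.imwrite('pics/c6.png',cv2.resize(f['image'][130:340,220:430],(600,600),interpolation=cv2.INTER_CUBIC))
```

```text
29.35 [ 485.78487187 -331.9015313   204.93001398] [ 0.   0.5 -0.6] 85.19115121492958
```

View pics/c6.png

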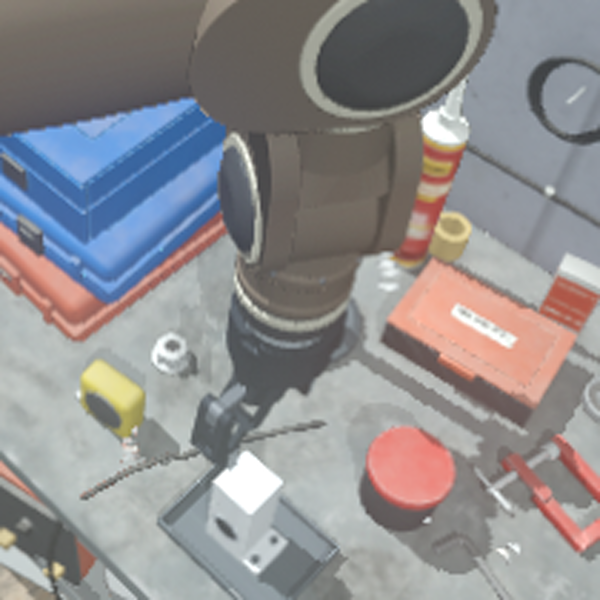

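The block stands upright inside the tray at crop (245,515), the gripper is clear above it, and the tape, nut and tub are where they were. I'll hand in the job.

```bash
python3 -c "
from station import ticket
print(ticket.job_done())"
```

```text
the job is handed in; nothing more can be done
None
```

The block's three ported sides were shown to the lens in order (one, two, then three ports), each held for over a second; the block now stands upright in the tray, released, and the job is handed in at about 29 s on the robot's clock (no verdict was returned).

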